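# Put the jar mill in its slow gear and couple the rollers

### The arm

A 6-joint arm with a two-finger parallel gripper is mounted at the origin on a cart in front of the work surface, level with it; the furniture and walls round the work are solid. World frame = base frame: x ahead of the robot, y to its left, z up, the work surface at z = 0. Lengths are in m, angles in rad, forces in N, time in s.
With the tool pointing down it reaches from about 0.35 to 0.975 m from the base axis. Payload 4.9 kg.
Tool frame: the origin (TCP) lies midway between the tips of the shut fingers; the grasp point (between the pads) lies behind it (manip.tcp_to_grasp is the z of the grasp point in the tool frame, in m); z points along the fingers, y is the direction in which the jaws open and shut (so a half turn about z gives the same grasp; the last joint's range is limited). The gripper opens to 85 mm and grips with 20 to 120 N. Pads are 22 mm wide; open, the fingers measure 114 mm over their backs; the gripper's body (76 mm by 85 mm) begins 54 mm behind the grasp point. The pads swing forward as they close: fully open they stand 13 mm farther back than shut.
Start: joints at [-1.395, 0.053, 1.613, -0, 1.476, -0.119], TCP at [0.182, -0.598, 0.231] pointing down, gripper open.
Joint ranges: [-3.01, 3.01], [-1.01, 2.22], [0.06, 2.58], [-1.02, 4.17], [0.09, 2.62], [-3.14, 3.14]. Speed limits (rad/s): [2.57, 2.57, 3.14, 3.14, 3.14, 3.14].

### API

Orientations are given as a unit quaternion [w, x, y, z].
In Python, from plant import status, vision, order, regions_of, manip gives the robot as it stands. The module is installed in compiled form; this text tells all that it offers.
- The arm moves only by the shell command python3 -m crank 'ROWS'. ROWS is JSON, one flat list of numbers, 5 for each row, row after row: the shift along the tool's x, y, z in mm, then the turn about the tool's z in degrees, then the opening in per cent of the stroke, from 0 (shut) to 100 (fully open). In form: [tx, ty, tz, yaw, fingers, tx, ty, tz, yaw, fingers, ...]. A call has exactly 10 rows; each row is the pose to reach, as a shift and turn from the pose commanded when the call began, along the tool's axes at that moment; what a row does not reach only later rows make up. A row lasts 1/10 s, in which the tool goes at most 50 mm and 8.59 degrees, less where a joint would pass 70% of its speed; a pose out of reach is approached as far as the arm can. A call with a gripper value outside its range is refused whole. The fingers move at their own pace and stop on an object; the grip force is fixed at half the most. Time passes only in rows, so rows that repeat a pose let the fingers close, or fill a call up. It gives the time, the measured TCP pose, the force and the opening at its end, in the units of the state.
- status.state(): the state, without advancing time (a new reading comes with each control period).
- vision.grab_frame(name): name is "side" or "top" or "wrist"; returns (picture, depth): 480x640x3 uint8, red, green, blue; 480x640 float32, m along the optical axis (not along the pixel's ray), 0 where there is no reading.
- vision.get_calibration(name): a dict with "camera_matrix" (3x3 intrinsics, pixels), "k1" (the pictures are not rectified: a ray, as slopes to the right and down, at radius r is drawn at 1 + k1 r^2 times it, then the intrinsics apply), "R" (3x3) and "t" (3): a world point X has camera coordinates R X + t. Camera axes: x right, y down, z forward; pixel columns grow to the right and rows downward; lengths in m; the calibration is good to about 2 mm. A picture is of the moment at which its call begins: read the wrist's pose just before it. get_calibration takes no time and is no camera call; for the wrist camera it gives the pose at the moment of the call.
- order.job_done(): hands the job in, once; it reports no verdict.
Trained networks look in the newest picture that a camera, given by its name, has taken for a name from the list of things; names that differ only in an ending like _2 or _b are one class to them, and where a whole thing is asked for, a point or a joint stands for the part that bears it (a point fixed in the world has none). Each returns a list of dicts, best first, with "confidence" (0 to 1); they miss things now and then, are a little off and sometimes report something else, mostly with a low value. They report only what shows in the picture. A call takes as long as a camera call.
- regions_of(camera, name): "region" (480x640 bool, what is visible of it) and "extent" ([centre column, centre row, width, height] in pixels, round what is visible of it).
The state is a dict: "time": time; "joint_pos": joint angles; "joint_vel": joint speeds; "joint_efforts": joint torques, N m; "tool_pos": TCP position; "tool_rot": TCP orientation; "contact_force": force on the tool from outside, world axes, zero at the start; "ft_torque": the same for the moment, N m; "gripper_width": opening from 0.0 (shut) to 1.0 (fully open).
Only numpy, scipy, OpenCV 4.12 (cv2) and the standard library are available. Lean on these libraries where they do the work, as an engineer would, in place of code of your own. Each camera call takes 0.05 s, during which the arm holds its last target. There are 200 camera calls.

### The job

The jar rolling mill stands uncoupled: with the tips or the outside of the fingers, and without gripping anything, push its tall ball-headed gear lever along the H-shaped gate into the far slot of the column next to the rollers, fully home. Then push the short clutch lever on the low front step all the way over towards the rollers, leaving the gear lever in its slot. Push gently, never couple the clutch before the gear is home, and leave the jar on the rollers and the beaker, vial and timer where they stand.

Things in the scene. Friction and masses are not known exactly. Their poses are not given: they have to be found in the camera images.
- mill: jar mill, fixed to the bench: white gearbox with two black rollers at its right. Origin on the bench under the centre of the H-gate; x away from the operator, y left, z up. Upper gearbox x -67 to +78, y +-52, top (steel gate plate) z 110 mm. Low front step x -166 to -67, y +-52, top z 66 mm. Rollers with the jar on them: y -52 to -318, x +-62, up to z 132 mm
- gate (a point): centre of the H-gate on the plate's top, axes as the mill. Cut-outs: a cross lane along y at x = 0 joins two columns along x, the outer at y +18 mm, the one next to the rollers at y -18 mm; each has a near (-x) and a far (+x) slot, ending at x -29 and +29 mm. All are 15 mm wide, the lever's stem 10 mm: it crosses only when it stands upright, near x = 0
- gear_ball (a point): centre of the gear lever's black ball, 34 mm in diameter, on a 10 mm stem, tilting about a pivot 145 mm below it (20 mm above the bench under the gate's centre). Upright it is 165 mm above the bench. In the mill's axes it is about 30 mm to either side (y) in the columns, 38 mm near or far (x) at the slot ends, within 4 mm of x = 0 in the cross lane
- slot_home (a point): where the gear ball's centre is when the lever is fully home in the named slot (far slot of the column next to the rollers); fixed to the mill, at about x +38, y -29, z 157 mm from its origin
- select (a joint): sideways tilt of the gear lever, rad: +0.205 in the middle of the column next to the rollers, -0.205 in that of the outer column, where it starts; stays where it is left; 2 to 3 N at the ball move it
- shift (a joint): lengthways tilt of the gear lever, rad: 0 upright in the cross lane, about +0.27 at the end of a far slot, -0.27 at the end of a near slot; starts anywhere along the outer column; stays where it is left; 2 to 4 N at the ball move it
- clutch_ball (a point): centre of the clutch lever's black ball, 22 mm in diameter, on an 8 mm stem. The lever tilts sideways only, about a pivot 62 mm below the ball at x -115, y 0, z 48 mm from the mill's origin; upright the ball is 110 mm above the bench
- clutch (a joint): sideways tilt of the clutch lever, rad: -0.40 stop on the left (uncoupled), +0.40 stop on the right, towards the rollers (coupled); starts between -0.39 and -0.25; stays where it is left; 2 to 4 N at the ball move it
- mill_jar: white jar, 66 mm in diameter and 130 mm long, lying loose across the two rollers; to be left alone. Its origin is the centre of its bottom
- beaker: clear beaker, 57 mm in diameter, 69 mm tall, standing loose in front of the rollers; to be left alone. Origin under its centre
- vial: clear vial with a screw cap, 33 mm in diameter, 85 mm tall, standing loose in front of the rollers; to be left alone. Origin under its centre
- timer: small white bench timer, 45x60x18 mm, lying loose on the left of the mill; to be left alone. Origin under its centre

How it is judged:
On the way, in this order (a step that is already met when the one before it is completed fails the run):
1. the gear lever is across in the column next to the rollers (value of joint select above 0.15 rad), for 0.1 s.
2. the gear lever is home in the far slot of that column, the clutch still uncoupled (value of joint select above 0.15 rad and value of joint shift above 0.22 rad and value of joint clutch below 0 rad), for 0.2 s.
At the end, for the whole second after the job is handed in: the gear lever is in the far slot of the column next to the rollers (select above 0.15 rad, shift above 0.22 rad), the clutch lever is over towards the rollers (above 0.33 rad of 0.40), and the jar, beaker, vial and timer are within 15 mm of where they stood, at rest (value of joint select above 0.15 rad and value of joint shift above 0.22 rad and value of joint clutch above 0.33 rad and linear speed of mill_jar below 0.02 m/s and distance of each of mill_jar, beaker, vial, timer from where it was at the start of the episode below 0.015 m); the robot touches nothing.
It fails at once if the clutch was pushed over while the gear lever was not home in its slot (value of joint clutch above 0.1 rad and not (value of joint select above 0.15 rad and value of joint shift above 0.2 rad)).
It fails at once if a lever was gripped or forced (more than 30 N from the fingers) (contact force between the fingers and shift above 30 N or contact force between the fingers and clutch above 30 N).
It fails at once if the jar, beaker, vial or timer was lifted or pushed away (distance of any of mill_jar, beaker, vial, timer from where it was at the start of the episode above 0.02 m).
It also fails if it takes over 48 s, if anything falls off the work surface, if the arm or the gripper's body presses on something with over 40 N, if the wrist force passes 120 N, or if a joint passes its speed limit or range.

## Working session

There is one attempt and no reset: what is moved stays moved. The work goes in short steps, Python scripts to look and compute and a shell command to move; the robot and the scene stay as the last step left them, time stands still between calls to the robot, and variables do not carry over. Pictures are saved under pics/ and viewed, on a budget of 10 in all, crops included, one or two more only if the job needs it, and the job is handed in when it is done.

```bash
mkdir -p pics; cat > h.py <<'E'
import numpy as np, cv2
from plant import status, vision, order, regions_of, manip
def pts(cam,depth,mask,cal=None):
    c=cal or vision.get_calibration(cam); K=np.array(c["camera_matrix"]);k1=c["k1"];R=np.array(c["R"]);t=np.array(c["t"])
    m=mask&(depth>0); v,u=np.nonzero(m); z=depth[m]
    q=cv2.undistortPoints(np.c_[u,v].astype(np.float64)[:,None],K,np.array([k1,0,0,0,0.]))[:,0]
    X=np.c_[q*z[:,None],z]
    return (X-t)@R
def save(n,im): cv2.imwrite("pics/"+n,im[:,:,::-1])
E
python3 - <<'E'
from h import *
s=status.state(); print(s["time"],s["tool_pos"],s["tool_rot"],s["contact_force"],manip.tcp_to_grasp)
ims=[]
for cam in("top","side"):
    im,d=vision.grab_frame(cam); save(cam+"0.png",im); 
    c=vision.get_calibration(cam);print(cam,(-np.array(c["R"]).T@c["t"]).round(3))
    for n in("mill","gear_ball","clutch_ball","mill_jar","beaker","vial","timer"):
        for r in regions_of(cam,n)[:2]:
            P=pts(cam,d,r["region"])
            if len(P): print(n,round(r["confidence"],2),np.round(r["extent"]),len(P),np.median(P,0).round(3),P.min(0).round(3),P.max(0).round(3))
print(status.state()["time"])
E
```

```text
0.0 [ 0.18147589 -0.59741931  0.23007948] [-1.01223433e-03  9.89157422e-01  1.46855606e-01 -3.44864045e-05] [-0.939148   -0.54201292 -0.22629878] -0.0187
top [ 0.418 -0.073  0.958]
mill 0.51 [415. 208.  74.  31.] 2166 [ 0.611 -0.264  0.122] [ 0.584 -0.361  0.03 ] [ 0.65  -0.209  0.134]
mill 0.19 [371. 231. 186. 127.] 11767 [ 0.583 -0.101  0.071] [ 0.454 -0.405 -0.005] [ 0.7   -0.001  0.178]
gear_ball 0.73 [289. 217.  18.  16.] 281 [ 0.591 -0.032  0.17 ] [ 0.576 -0.05   0.082] [ 0.615 -0.015  0.178]
gear_ball 0.7 [293. 214.  18.  18.] 250 [ 0.591 -0.032  0.171] [ 0.577 -0.048  0.102] [ 0.609 -0.017  0.178]
clutch_ball 0.56 [302. 265.  16.  10.] 116 [ 0.507 -0.043  0.114] [ 0.498 -0.057  0.064] [ 0.523 -0.031  0.12 ]
mill_jar 0.61 [413. 208.  73.  34.] 2137 [ 0.612 -0.264  0.122] [ 0.584 -0.341  0.067] [ 0.653 -0.21   0.134]
beaker 0.72 [384. 270.  30.  27.] 631 [ 0.5   -0.216  0.008] [ 0.47  -0.235 -0.003] [ 0.524 -0.182  0.071]
vial 0.86 [427. 260.  24.  18.] 350 [ 0.512 -0.296  0.083] [ 0.498 -0.319  0.002] [ 0.529 -0.285  0.088]
timer 0.81 [251. 266.  31.  29.] 572 [0.516 0.057 0.0
[... 228 characters left out ...]
0.107] [ 0.496 -0.059  0.069] [ 0.516 -0.038  0.121]
gear_ball 0.86 [336. 235.  17.  36.] 331 [ 0.595 -0.04   0.159] [ 0.576 -0.048  0.001] [0.659 0.328 0.178]
clutch_ball 0.47 [292. 264.  13.  32.] 171 [ 0.506 -0.048  0.106] [ 0.496 -0.059  0.002] [0.522 0.194 0.121]
mill_jar 0.57 [376. 314.  54.  74.] 2855 [ 0.61  -0.305  0.118] [ 0.584 -0.342  0.002] [ 0.702 -0.112  0.134]
beaker 0.55 [294. 332.  35.  53.] 1191 [ 0.493 -0.227  0.053] [ 0.471 -0.303  0.003] [ 0.524 -0.181  0.076]
vial 0.87 [311. 360.  23.  54.] 1174 [ 0.514 -0.315  0.053] [ 0.499 -0.321  0.   ] [ 0.534 -0.235  0.089]
vial 0.21 [351. 313. 162. 191.] 12941 [ 0.585 -0.186  0.068] [ 0.451 -0.384 -0.001] [0.698 0.531 0.178]
0.8
```

```bash
cat > fit.py <<'E'
from h import *
im,d=vision.grab_frame("top")
P=pts("top",d,np.ones(d.shape,bool))
roi=(P[:,0]>.38)&(P[:,0]<.75)&(P[:,1]>-.2)&(P[:,1]<.08)
P=P[roi]
for z,cx,sx in((.11,5.5,145),(.066,-116.5,99)):
    Q=P[abs(P[:,2]-z)<.006]
    r=cv2.minAreaRect((Q[:,:2]*1000).astype(np.float32)); print("z",z,len(Q),np.median(Q[:,2]).round(4),r)
# joint fit: fraction of points of each level in rect
from scipy.optimize import minimize
T=P[abs(P[:,2]-.11)<.005,:2]*1000; S=P[abs(P[:,2]-.066)<.005,:2]*1000
def cost(p):
    c,s=np.cos(p[2]),np.sin(p[2]); f=0
    for A,lo,hi in((T,-67,78),(S,-166,-67)):
        x=(A-p[:2])@np.array([[c,-s],[s,c]])
        ins=1/(1+np.exp(-np.minimum.reduce([x[:,0]-lo,hi-x[:,0],52-abs(x[:,1])])/2)); f-=ins.sum()
        # and neighbours not in the level
    B=P[(P[:,2]<.05)][:,:2]*1000; x=(B-p[:2])@np.array([[c,-s],[s,c]])
    f+=(1/(1+np.exp(-np.minimum.reduce([x[:,0]+166,78-x[:,0],52-abs(x[:,1])])/2))).sum()
    return f
b=min((minimize(cost,[590+dx,-55,a],method="Nelder-Mead",options=dict(xatol=.05,fatol=.1)) for a in(-.3,-.15,0,.15,.3) for dx in(-10,10)),key=lambda r:r.fun)
o=b.x; print("mill",o,np.degrees(o[2]),b.fun,len(T),len(S))
c,s=np.cos(o[2]),np.sin(o[2]); M=np.array([[c,s],[-s,c]])
for n in("gear_ball","clutch_ball"):
    for r in regions_of("top",n)[:1]:
        Q=pts("top",d,r["region"]); zm=.16 if n[0]=="g" else .1
        Q=Q[Q[:,2]>zm-.01]; rad=.017 if n[0]=="g" else .011
        from scipy.optimize import least_squares
        f=least_squares(lambda q:np.linalg.norm(Q-q,axis=1)-rad,np.median(Q,0)-[0,0,rad*.7],loss="soft_l1",f_scale=.001).x
        print(n,f.round(4),"mill mm",(M@(f[:2]*1000-o[:2])).round(1))
cv2.imwrite("pics/topc.png",cv2.resize(im[170:330,220:460],None,fx=3,fy=3,interpolation=cv2.INTER_CUBIC)[:,:,::-1])
E
python3 fit.py
```

```text
z 0.11 3015 0.1089 ((597.8181762695312, -60.24652099609375), (103.66911315917969, 203.67771911621094), 88.23613739013672)
z 0.066 3257 0.0657 ((560.7277221679688, -102.94493865966797), (193.80674743652344, 210.75814819335938), 89.84053039550781)
mill [ 6.23296539e+02 -6.12015026e+01 -2.56241355e-02] -1.4681548154634494 -4864.522475106353 2912 3033
gear_ball [ 0.5932 -0.0304  0.158 ] mill mm [-30.8  30. ]
```

View pics/topc.png

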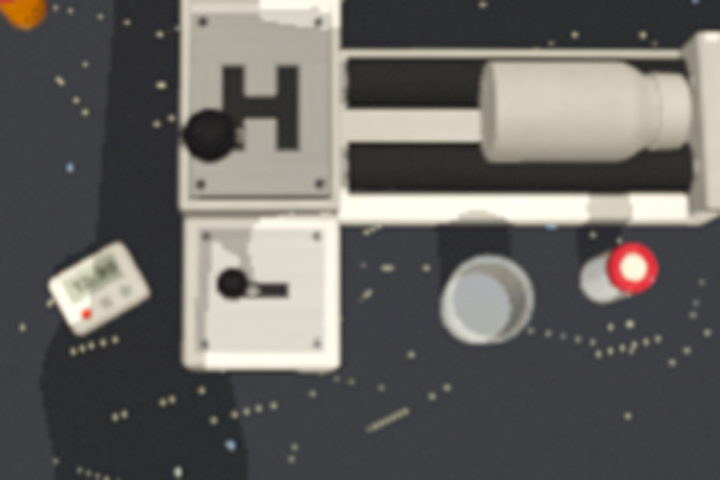

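The crop shows the gear ball at (208,135), left of the H, near the near end of the outer column. The clutch ball is at (232,283), left of its slot. The fitted mill pose agrees with both, so I'll start the approach.

```bash
python3 -m crank '[36,-30,0,1.8,0, 72,-61,0,3.7,0, 108,-92,0,5.5,0, 145,-122,0,7.4,0, 181,-153,0,9.2,0, 217,-184,0,11,0, 253,-214,0,12.9,0, 290,-245,0,14.7,0, 326,-275,0,16.6,0, 362,-306,0,18.4,0]'
cat > go.py <<'E'
import sys
from h import *
from scipy.spatial.transform import Rotation as Ro
O=np.array([.6233,-.0612]);a=-.0256
c,s=np.cos(a),np.sin(a);M=np.array([[c,-s],[s,c]])
st=status.state();q=np.array(st["tool_rot"]);R=Ro.from_quat(q[[1,2,3,0]]).as_matrix();p=np.array(st["tool_pos"])
print("t",round(st["time"],2),"mill",(M.T@(p[:2]-O)*1000).round(1),"z",round(p[2]*1000,1),"F mill",(M.T@np.array(st["contact_force"])[:2]).round(1),round(st["contact_force"][2],1),"w",round(st["gripper_width"],3),"yaw err",np.degrees(np.arctan2(R[1,0],R[0,0])-a).round(2))
v=[float(x) for x in sys.argv[1:4]]
if v:
    w=np.r_[O+M@np.array(v[:2])/1000,v[2]/1000]; print("rows",(R.T@(w-p)*1000).round(1))
E
python3 go.py -75 30 145
```

```text
time: 1.95
tool_pos: [0.4398, -0.1983, 0.2317]
tool_rot: [0.0, 1.0, -0.014, 0.0]
contact_force: [1.4, 0.2, 0.2]
gripper_width: -0.003
t 1.95 mill [-179.9 -141.8] z 231.7 F mill [1.4 0.3] 0.2 w -0.003 yaw err -0.13
rows [ 104.4 -172.1   86.7]
```

```bash
python3 -m crank '[20,-34,0,0,0, 40,-68,0,0,0, 60,-102,0,0,0, 80,-136,0,0,0, 104,-172,0,0,0, 104,-172,20,0,0, 104,-172,42,0,0, 104,-172,64,0,0, 104,-172,86,0,0, 104,-172,86,0,0]'
python3 go.py -38 30 145; python3 - <<'E'
from h import *
im,d=vision.grab_frame("wrist"); im2,_=vision.grab_frame("side")
save("w1.png",np.hstack([cv2.resize(im,(400,300)),cv2.resize(im2[190:370,230:470],(400,300))]))
E
```

```text
time: 2.95
tool_pos: [0.5451, -0.0303, 0.1415]
tool_rot: [-0.001, 1.0, -0.013, -0.003]
contact_force: [-0.5, 0.0, -0.4]
gripper_width: 0.002
t 2.95 mill [-79.   28.9] z 141.5 F mill [-0.5 -0. ] -0.4 w 0.002 yaw err -0.04
rows [41.  -1.1 -3.8]
```

View pics/w1.png

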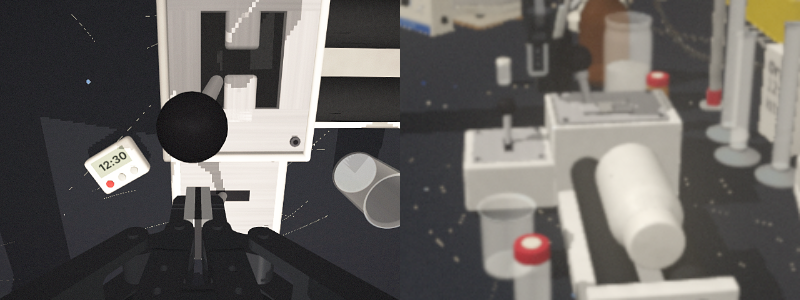

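```bash
python3 -m crank '[5,0,0,0,0, 10,0,0,0,0, 15,0,0,0,0, 20,0,0,0,0, 25,0,0,0,0, 29,0,0,0,0, 33,0,0,0,0, 37,0,0,0,0, 40,0,0,0,0, 40,0,0,0,0]'
cat > ball.py <<'E'
import sys
from h import *
from scipy.optimize import least_squares
O=np.array([.6233,-.0612]);a=-.0256
c,s=np.cos(a),np.sin(a);M=np.array([[c,-s],[s,c]])
n=sys.argv[1]; rad,zc=(.017,.16) if n[0]=="g" else (.011,.107)
for cam in sys.argv[2:]:
    im,d=vision.grab_frame(cam); cal=vision.get_calibration(cam)
    rs=regions_of(cam,n)
    for r in rs[:1]:
        Q=pts(cam,d,r["region"],cal); Q=Q[abs(Q[:,2]-zc)<.022]; m=np.median(Q,0); Q=Q[np.linalg.norm(Q-m,axis=1)<2*rad]
        C=-np.array(cal["R"]).T@np.array(cal["t"]); g=m+(m-C)/np.linalg.norm(m-C)*rad*.7
        f=least_squares(lambda q:np.linalg.norm(Q-q,axis=1)-rad,g,loss="soft_l1",f_scale=.001).x
        v=M.T@(f[:2]-O)*1000
        print(cam,n,round(r["confidence"],2),len(Q),"mill",v.round(1),"z",(f[2]*1000).round(1))
        if n[0]=="g": print(" select",np.arctan2(-v[1],f[2]*1000-20).round(3),"shift",np.arctan2(v[0],f[2]*1000-20).round(3))
        else: print(" clutch",np.arctan2(-v[1],f[2]*1000-48).round(3))
E
python3 go.py -28 30 145; python3 ball.py gear_ball top side wrist
```

```text
time: 4.05
tool_pos: [0.5879, -0.0319, 0.1452]
tool_rot: [-0.0, 1.0, -0.013, 0.0]
contact_force: [-1.3, 1.2, 1.3]
gripper_width: -0.003
t 4.05 mill [-36.1  28.4] z 145.2 F mill [-1.3  1.2] 1.3 w -0.003 yaw err -0.04
rows [ 8.1 -1.6  0.2]
side gear_ball 0.55 265 mill [-10.8  31.9] z 162.5
 select -0.22 shift -0.076
wrist gear_ball 0.89 8973 mill [-9.8 31.1] z 162.2
 select -0.215 shift -0.069
```

```bash
python3 -m crank '[2,0,0,0,0, 4,0,0,0,0, 6,0,0,0,0, 8,0,0,0,0, 10,0,0,0,0, 10,0,0,0,0, 5,0,0,0,0, -2,0,0,0,0, -10,0,0,0,0, -20,0,0,0,0]'
python3 go.py -45 75 145; python3 ball.py gear_ball top side wrist wrist
```

```text
time: 5.35
tool_pos: [0.5668, -0.0314, 0.1452]
tool_rot: [0.0, 1.0, -0.013, 0.0]
contact_force: [-0.5, -0.0, -0.1]
gripper_width: 0.004
t 5.35 mill [-57.2  28.3] z 145.2 F mill [-0.5 -0. ] -0.1 w 0.004 yaw err -0.05
rows [ 12.2 -46.7   0.2]
side gear_ball 0.94 253 mill [-1. 32.] z 162.8
 select -0.22 shift -0.007
wrist gear_ball 0.75 10485 mill [ 0.3 31.2] z 162.5
 select -0.216 shift 0.002
wrist gear_ball 0.63 10528 mill [ 0.1 31.2] z 162.4
 select -0.216 shift 0.001
```

```bash
python3 -m crank '[0,-20,0,0,0, 0,-40,0,0,0, 10,-50,0,0,0, 30,-50,0,0,0, 50,-50,0,0,0, 57,-50,0,0,0, 57,-46,0,0,0, 57,-42,0,0,0, 57,-38,0,0,0, 57,-34,0,0,0]'
python3 go.py 0 32 145
```

```text
time: 6.75
tool_pos: [0.6249, 0.0008, 0.1454]
tool_rot: [-0.0, 1.0, -0.013, -0.0]
contact_force: [0.3, 2.4, 2.9]
gripper_width: -0.005
t 6.75 mill [ 0. 62.] z 145.4 F mill [0.3 2.4] 2.9 w -0.005 yaw err -0.07
rows [ 0.  30.   0.4]
```

```bash
python3 -m crank '[0,4,0,0,0, 0,8,0,0,0, 0,12,0,0,0, 0,16,0,0,0, 0,20,0,0,0, 0,24,0,0,0, 0,28,0,0,0, 0,32,0,0,0, 0,36,0,0,0, 0,36,0,0,0]'
python3 go.py 0 1 145; python3 ball.py gear_ball side wrist
```

```text
time: 7.75
tool_pos: [0.6243, -0.0357, 0.1451]
tool_rot: [0.0, 1.0, -0.013, -0.0]
contact_force: [0.4, -0.2, -0.3]
gripper_width: -0.001
t 7.75 mill [ 0.4 25.5] z 145.1 F mill [ 0.4 -0.2] -0.3 w -0.001 yaw err -0.08
rows [-0.4 24.5  0.1]
side gear_ball 0.74 278 mill [-0.7 -5.3] z 165.5
 select 0.036 shift -0.005
wrist gear_ball 0.85 6219 mill [ 0.2 -6.3] z 165.5
 select 0.043 shift 0.002
```

```bash
python3 -m crank '[0,4,0,0,0, 0,8,0,0,0, 0,12,0,0,0, 0,16,0,0,0, 0,19,0,0,0, 0,21,0,0,0, 0,23,0,0,0, 0,23,0,0,0, 0,20,0,0,0, 0,10,0,0,0]'
python3 go.py -50 50 145; python3 ball.py gear_ball side wrist
```

```text
time: 8.95
tool_pos: [0.6245, -0.0453, 0.1457]
tool_rot: [0.0, 1.0, -0.014, 0.0]
contact_force: [0.2, -0.2, 0.5]
gripper_width: -0.0
t 8.95 mill [ 0.8 15.9] z 145.7 F mill [ 0.2 -0.2] 0.5 w -0.0 yaw err -0.11
rows [-50.9 -34.    0.7]
side gear_ball 0.8 254 mill [ -0.7 -27.7] z 163.1
 select 0.191 shift -0.005
wrist gear_ball 0.72 7474 mill [  0.3 -29.3] z 162.7
 select 0.202 shift 0.002
```

```bash
python3 -m crank '[0,-8,0,0,0, -15,-8,0,0,0, -35,-8,0,0,0, -50,0,0,0,0, -50,20,0,0,0, -50,40,0,0,0, -50,45,0,0,0, -45,45,0,0,0, -38,45,0,0,0, -32,45,0,0,0]'
python3 go.py 11 -29 145
```

```text
time: 10.15
tool_pos: [0.5919, -0.0882, 0.1453]
tool_rot: [-0.0, 1.0, -0.013, 0.0]
contact_force: [0.4, -0.2, 0.2]
gripper_width: -0.001
t 10.15 mill [-30.7 -27.8] z 145.3 F mill [ 0.4 -0.2] 0.2 w -0.001 yaw err 0.0
rows [41.7  1.2  0.3]
```

```bash
python3 -m crank '[4,1,0,0,0, 8,1,0,0,0, 12,1,0,0,0, 16,1,0,0,0, 20,1,0,0,0, 24,1,0,0,0, 28,1,0,0,0, 32,1,0,0,0, 35,1,0,0,0, 35,1,0,0,0]'
python3 go.py 11 -29 145; python3 ball.py gear_ball side wrist
```

```text
time: 11.15
tool_pos: [0.6261, -0.0908, 0.1447]
tool_rot: [-0.0, 1.0, -0.013, -0.0]
contact_force: [-2.6, 1.6, -1.4]
gripper_width: -0.001
t 11.15 mill [  3.5 -29.6] z 144.7 F mill [-2.6  1.5] -1.4 w -0.001 yaw err -0.04
rows [ 7.5 -0.6 -0.3]
side gear_ball 0.69 276 mill [ 29.  -27.2] z 160.0
 select 0.192 shift 0.204
wrist gear_ball 0.97 8602 mill [ 29.8 -28.3] z 159.5
 select 0.2 shift 0.211
```

```bash
python3 -m crank '[1,0,0,0,0, 2,0,0,0,0, 3,0,0,0,0, 4,0,0,0,0, 5,0,0,0,0, 6,0,0,0,0, 6.5,0,0,0,0, 7,0,0,0,0, 7,0,0,0,0, 7,0,0,0,0]'
python3 go.py 11 -29 145; python3 ball.py gear_ball side wrist
```

```text
time: 12.35
tool_pos: [0.6319, -0.0912, 0.145]
tool_rot: [0.0, 1.0, -0.013, -0.002]
contact_force: [-6.0, -0.9, -1.4]
gripper_width: -0.0
t 12.35 mill [  9.4 -29.7] z 145.0 F mill [-6.  -1.1] -1.4 w -0.0 yaw err -0.04
rows [ 1.6 -0.7 -0.1]
side gear_ball 0.93 277 mill [ 34.5 -26.7] z 158.8
 select 0.19 shift 0.244
wrist gear_ball 0.58 8450 mill [ 35.4 -27.9] z 158.1
 select 0.2 shift 0.251
```

```bash
python3 -m crank '[0.3,0,0,0,0, 0.6,0,0,0,0, 0.9,0,0,0,0, 1.2,0,0,0,0, 1.5,0,0,0,0, 1.5,0,0,0,0, 1.5,0,0,0,0, 1.5,0,0,0,0, 1.5,0,0,0,0, 1.5,0,0,0,0]'
python3 go.py 11 -29 145; python3 ball.py gear_ball side wrist
```

```text
time: 13.55
tool_pos: [0.6324, -0.0912, 0.1449]
tool_rot: [-0.0, 1.0, -0.013, -0.003]
contact_force: [-11.2, 0.5, 1.5]
gripper_width: 0.002
t 13.55 mill [  9.9 -29.7] z 144.9 F mill [-11.2   0.2] 1.5 w 0.002 yaw err -0.04
rows [ 1.1 -0.7 -0.2]
side gear_ball 0.88 280 mill [ 35.1 -26.7] z 158.7
 select 0.19 shift 0.248
wrist gear_ball 0.62 8530 mill [ 35.8 -27.9] z 158.0
 select 0.199 shift 0.254
```

```bash
python3 -m crank '[-2,0,0,0,0, -10,0,0,0,0, -40,0,0,0,0, -75,0,-10,0,0, -90,-20,-20,0,0, -100,-50,-20,0,0, -115,-80,-20,0,0, -125,-105,-20,0,0, -125,-105,-20,0,0, -125,-105,-20,0,0]'
python3 go.py -115 75 92; python3 ball.py gear_ball side wrist;python3 ball.py clutch_ball top side wrist
```

```text
time: 14.75
tool_pos: [0.5132, 0.0173, 0.1665]
tool_rot: [0.0, 1.0, -0.013, 0.002]
contact_force: [0.5, 0.5, -0.0]
gripper_width: -0.004
t 14.75 mill [-112.1   75.6] z 166.5 F mill [0.5 0.5] -0.0 w -0.004 yaw err 0.02
rows [-3.2  0.6 74.5]
side gear_ball 0.9 285 mill [ 35.  -26.5] z 158.8
 select 0.189 shift 0.247
top clutch_ball 0.59 82 mill [-115.5   17.6] z 107.1
 clutch -0.289
side clutch_ball 0.53 117 mill [-117.8   18.1] z 107.8
 clutch -0.294
wrist clutch_ball 0.66 1500 mill [-116.5   17.7] z 108.2
 clutch -0.286
```

```bash
python3 -m crank '[-3,0,15,0,0, -3,0,30,0,0, -3,0,45,0,0, -3,0,60,0,0, -3,0,72,0,0, -3,7,72,0,0, -3,14,72,0,0, -3,20,72,0,0, -3,25,72,0,0, -3,28,72,0,0]'
python3 go.py -115 2 94
```

```text
time: 16.25
tool_pos: [0.5091, -0.0116, 0.0941]
tool_rot: [0.0, 1.0, -0.014, 0.001]
contact_force: [-0.3, 0.5, 0.6]
gripper_width: -0.001
t 16.25 mill [-115.4   46.7] z 94.1 F mill [-0.3  0.5] 0.6 w -0.001 yaw err -0.08
rows [ 0.5 44.7  0.1]
```

```bash
python3 -m crank '[0,4,0,0,0, 0,8,0,0,0, 0,12,0,0,0, 0,16,0,0,0, 0,20,0,0,0, 0,24,0,0,0, 0,28,0,0,0, 0,32,0,0,0, 0,36,0,0,0, 0,36,0,0,0]'
python3 go.py -115 2 94; python3 ball.py clutch_ball top side wrist
```

```text
time: 17.25
tool_pos: [0.5074, -0.0475, 0.093]
tool_rot: [0.0, 1.0, -0.013, -0.0]
contact_force: [0.7, 0.4, 0.3]
gripper_width: 0.005
t 17.25 mill [-116.2   10.7] z 93.0 F mill [0.7 0.4] 0.3 w 0.005 yaw err -0.07
rows [ 1.2  8.7 -1. ]
top clutch_ball 0.44 71 mill [-103. -244.] z 80.2
 clutch 1.439
side clutch_ball 0.52 106 mill [-117.6  -14.3] z 109.1
 clutch 0.23
wrist clutch_ball 0.72 3279 mill [-116.1  -15.1] z 108.9
 clutch 0.244
```

```bash
python3 -m crank '[0,2,0,0,0, 0,4,0,0,0, 0,5,0,0,0, 0,6,0,0,0, 0,7,0,0,0, 0,7.5,0,0,0, 0,8,0,0,0, 0,8.5,0,0,0, 0,8.5,0,0,0, 0,8.5,0,0,0]'
python3 go.py -115 2 94; python3 ball.py clutch_ball side wrist
```

```text
time: 18.55
tool_pos: [0.5074, -0.0553, 0.0933]
tool_rot: [0.0, 1.0, -0.013, -0.0]
contact_force: [-0.8, 1.4, -1.0]
gripper_width: 0.0
t 18.55 mill [-116.     2.9] z 93.3 F mill [-0.9  1.3] -1.0 w 0.0 yaw err -0.04
rows [ 1.   0.9 -0.7]
side clutch_ball 0.72 99 mill [-117.2  -21.7] z 106.4
 clutch 0.356
wrist clutch_ball 0.89 3236 mill [-116.   -22.7] z 106.3
 clutch 0.372
```

```bash
python3 -m crank '[0,0.5,0,0,0, 0,1,0,0,0, 0,1.4,0,0,0, 0,1.8,0,0,0, 0,2.2,0,0,0, 0,2.5,0,0,0, 0,2.5,0,0,0, 0,2.5,0,0,0, 0,2.5,0,0,0, 0,2.5,0,0,0]'
python3 go.py -115 2 94; python3 ball.py clutch_ball side wrist
```

```text
time: 19.75
tool_pos: [0.5073, -0.0568, 0.0932]
tool_rot: [-0.001, 1.0, -0.013, -0.0]
contact_force: [0.7, 6.6, -0.8]
gripper_width: -0.0
t 19.75 mill [-116.     1.4] z 93.2 F mill [0.6 6.7] -0.8 w -0.0 yaw err -0.04
rows [ 1.  -0.6 -0.8]
side clutch_ball 0.74 113 mill [-117.2  -22.7] z 106.7
 clutch 0.369
wrist clutch_ball 0.74 3198 mill [-116.   -23.9] z 105.8
 clutch 0.391
```

Force is rising at the clutch stop, so it's fully over. I'll back off, lift clear and check everything.

```bash
python3 -m crank '[0,-3,0,0,0, 0,-12,0,0,0, 0,-28,0,0,0, 0,-45,0,0,0, 0,-45,-20,0,0, 0,-45,-45,0,0, -10,-45,-75,0,0, -25,-45,-105,0,0, -40,-45,-130,0,0, -40,-45,-130,0,0]'
python3 go.py; python3 ball.py gear_ball side top;python3 ball.py clutch_ball side top
python3 - <<'E'
from h import *
for cam in("top","side"):
    im,d=vision.grab_frame(cam); save(cam+"9.png",im[150:390,200:520] if cam=="side" else im[150:390,200:520])
    for n in("mill_jar","beaker","vial","timer"):
        for r in regions_of(cam,n)[:1]:
            P=pts(cam,d,r["region"]); print(cam,n,round(r["confidence"],2),np.round(r["extent"]),np.median(P,0).round(3))
a,b=[cv2.imread(f"pics/{c}9.png") for c in("top","side")]
cv2.imwrite("pics/end.png",cv2.resize(np.hstack([a,b]),(800,300)))
E
```

```text
time: 20.95
tool_pos: [0.4701, -0.0121, 0.2285]
tool_rot: [0.001, 1.0, -0.013, 0.005]
contact_force: [-0.6, 1.0, 0.2]
gripper_width: 0.002
t 20.95 mill [-154.4   45.1] z 228.5 F mill [-0.6  0.9] 0.2 w 0.002 yaw err -0.04
side gear_ball 0.77 271 mill [ 35.1 -26.6] z 158.8
 select 0.189 shift 0.248
top gear_ball 0.68 257 mill [ 36.3 -28.3] z 156.7
 select 0.204 shift 0.259
side clutch_ball 0.67 96 mill [-117.2  -22.6] z 106.8
 clutch 0.368
top mill_jar 0.96 [417. 206.  71.  32.] [ 0.611 -0.265  0.122]
top beaker 0.6 [382. 272.  32.  29.] [ 0.5   -0.217  0.007]
top vial 0.75 [427. 260.  28.  18.] [ 0.512 -0.296  0.082]
side mill_jar 0.66 [375. 312.  56.  75.] [ 0.61  -0.304  0.118]
side beaker 0.64 [293. 333.  34.  50.] [ 0.493 -0.227  0.053]
side vial 0.71 [310. 358.  24.  59.] [ 0.513 -0.315  0.054]
side timer 0.69 [295. 266.  12.  24.] [ 0.505 -0.087  0.107]
```

View pics/end.png

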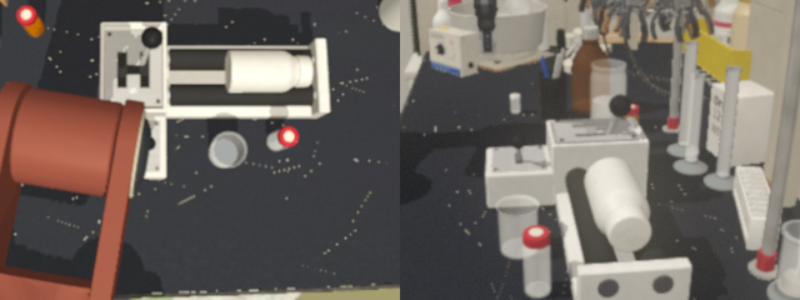

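The end picture shows the gear ball at (152,38), in the far slot next to the rollers. The jar, beaker and vial haven't moved, and the arm is clear of everything.

```bash
python3 -c "
from plant import order
print(order.job_done())"
```

```text
the job is handed in; nothing more can be done
None
```

The gear lever is in the far slot of the column next to the rollers, the clutch is pushed over to its stop towards the rollers, and I handed the job in at about 22 s of the 48 s allowed. I pushed both levers with the shut fingers and gripped nothing. The clutch was touched only after the gear lever was in place.

| Last check | Reading | Needed |
|---|---|---|
| Gear sideways tilt (select) | 0.19 to 0.20 rad | above 0.15 |
| Gear lengthways tilt (shift) | 0.25 to 0.26 rad, with rising resistance (about 11 N) at the slot end | above 0.22 |
| Clutch tilt | 0.37 rad (side camera, after backing off), 0.39 (wrist camera, while still pressed) | above 0.33 |
| Jar, beaker, vial | within about 1 mm of where they stood | within 15 mm |

- **Forces:** the highest reading at the end of a move was about 11 N, against the 30 N limit. Forces during a move were not recorded.
- **Timer:** I could not check it at the end. The arm hid it from the top camera, and the side camera's "timer" detection was false (it landed on the clutch). The fingers stayed well above it and to one side throughout.
- **False or missed detections:** the top camera once reported the clutch ball over by the beaker and vial. It also missed the clutch at the end because the arm was in the way.

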